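Slip angle of a glass-soled sled on a tilting ramp

ROBOT

A 6-joint arm with a two-finger parallel gripper is mounted at the origin on the work surface. World frame = base frame: x ahead of the robot, y to its left, z up, the work surface at z = 0. Lengths are in m, angles in rad, forces in N, time in s.
With the tool pointing down it reaches from about 0.35 to 0.875 m from the base axis. Payload 4.2 kg.
Tool frame: the origin (TCP) lies at the very end of the fingers, on their centre line; the grasp point (between the pads) lies 19 mm behind it (manip.hold_point_z is the distance from the TCP to the grasp point, in m); z points along the fingers, y is the line along which they close (so a half turn about z gives the same grasp; the last joint's range is limited). The gripper opens to 87 mm and grips with 3 to 60 N. Pads are 19 mm wide; open, the fingers measure 117 mm over their backs; the gripper's body (75 mm by 190 mm) begins 51 mm behind the grasp point.
Start: joints at [1.609, 0.385, 0.008, 0, -1.194, -0.259], TCP at [0.137, 0.61, 0.223] pointing down, gripper open.
Joint ranges: [-3.14, 3.14], [-1.21, 2.06], [-1.07, 1.41], [-3.16, 2.05], [-2.99, -0.16], [-3.1, 3.1]. Speed limits (rad/s): [2.79, 2.79, 3.14, 3.14, 3.14, 3.14].

INTERFACE

Orientations are given as a rotation vector (axis times angle).
In Python, from workcell import manip, vision gives the robot as it stands. The module is installed in compiled form; this text tells all that it offers.
- The arm moves only by the tool arm_command, never from a script. Its argument "plan" is a list that holds one entry, the list of rows, each a list of 7 numbers: the shift along the tool's x, y, z in mm, then the turn, a rotation vector about the tool's x, y, z in degrees, then the closure, from -1 (fully open) to 1 (shut), so that 0 is half open. In form: [[[dx, dy, dz, wx, wy, wz, claw], ...]]. A call has 1 to 12 rows; each row shifts and turns the commanded pose from where the row before left it, along the tool's axes as they then stand; what a row does not reach is not made up. A row lasts 1/8 s, in which the tool goes at most 62.5 mm and 10.7 degrees, less where a joint would pass 70% of its speed; a pose out of reach is approached as far as the arm can. A call with a gripper value outside its range is refused whole. The fingers move at their own pace and stop on an object; the grip force is fixed at half the most. Time passes only in rows, so rows that do not move let the fingers close. It gives the time, the measured TCP pose, the force, the opening and the grip force at its end, in the units of the state.
- manip.get_obs(): the state, without advancing time (a new reading comes with each control period).
- vision.snapshot(name): name is "scene" or "top" or "wrist"; returns a dict with "img" (480x640x3 uint8, red, green, blue), "fx", "fy", "cx", "cy" (pixels), "k1" (the pictures are not rectified: a ray, as slopes to the right and down, at radius r is drawn at 1 + k1 r^2 times it, then the intrinsics apply), "position" and "attitude" of the camera in the world. Camera axes: x right, y down, z forward; pixel columns grow to the right and rows downward; lengths in m; the calibration is good to about 2 mm. A picture is of the moment at which its call begins. There is no depth.
- manip.hand_in(): hands the job in; it is judged then, once.
The state is a dict: "time_s": time; "qpos": joint angles; "joint_vel": joint speeds; "effort": joint torques, N m; "ee_pos": TCP position; "eef_rot": TCP orientation; "wrist_force": force on the tool from outside, world axes, zero at the start; "moment": the same for the moment, N m; "gripper_width": opening from 0.0 (shut) to 1.0 (fully open); "grasp_force": force on a finger pad.
Only numpy, scipy, OpenCV 4.12 (cv2) and the standard library are available. Lean on these libraries where they do the work, as an engineer would, in place of code of your own. Each camera call takes 0.05 s, during which the arm holds its last target. There are 200 camera calls.

TASK

Raise the hinged ramp by its knob, slowly, until the glass-soled sled slips and runs down to the stop, but stop before the rubber-footed check weight beside it goes too, and leave the ramp standing at that angle. Then note the angle: slide the gauge bar along its channel until its nose bears lightly against the underside of the ramp, without jamming it, and let go. Do not touch the sled or the check weight, and leave the other things on the bench where they are.

Things in the scene. Friction and masses are not known exactly. Their poses are not given: they have to be found in the camera images.
- base: Fixed base of the slip tester: grey plate 170 x 560 x 10 mm on the bench, origin at the centre of its underside. Its y axis runs lengthwise from the hinge end to the gauge end, x across, z up. Down its middle two 8 mm high rails form an open channel 33 mm wide along y, whose floor is the plate's top.
- ramp (a joint): Tilt of the ramp in rad: 0 = level, grows as the knob end rises. Aluminium board 140 x 250 x 4 mm on a stiff friction hinge that stays where it is left. 10 to 13 N up on the knob raises it, 3 to 5 N down lowers it. The sled first slips somewhere between 0.40 and 0.53, the check weight about 0.1 rad later; once slipping, the sled runs to the stop in 1 to 2 s.
- ramp_hinge (a point): Point on the ramp's hinge axis at mid width, in the plane of the ramp's underside, 30 mm above the bench and 250 mm from the base's centre towards -y of the base. Turns with the ramp: x along the hinge axis, y up the board, z normal to it, upward. The board's upper face is at z = 4 mm; a 14 mm tall cross bar at y = 14 to 20 mm is the stop.
- ramp_knob (a point): Centre of the ramp's black knob near its free end, 232 mm up the board and 44 mm above its underside: a disc 26 mm in diameter and 16 mm thick, its flat faces square to the hinge axis (x), on a thin stem; clear all round. Axes as ramp_hinge.
- sled: The sample sled, loose on the ramp beside the check weight (either side): low rectangular steel block on a glass sole 40 (x) x 56 (y) x 4 mm, 26 mm tall over its small pin, 0.15 kg. Origin at the centre of its underside. It starts 160 to 170 mm up the board from the hinge; resting at the stop its origin is 48 mm up the board.
- checkweight: The check weight, loose on the ramp: round steel weight 40 mm in diameter on a square 46 mm rubber foot, 26 mm tall, 0.15 kg. Origin at the centre of its underside. Starts 160 to 170 mm up the board.
- gauge_nose (a point): Centre of the gauge bar's nose: cross rod 12 mm in diameter, 24 mm long, on a post, 96 mm above the bench, at the bar's end towards the ramp. It touches the ramp when its centre is 6 mm below the plane of the ramp's underside. The bar drags with about 2 N; 2 to 6 N more seats it, and it stays bearing when let go; over some 10 N lifts the ramp. Axes: y from nose to grip, z up.
- gauge_grip (a point): Point to grip on the gauge's black handle block: 22 mm wide (x) x 30 mm long (y), its top 14 mm above this point, which is 66 mm above the bench and 165 mm behind the nose along y. Axes as gauge_nose.
- tipbox: Bystander: blue tip box with clear lid, 85 x 120 x 80 mm. Origin under its centre.
- greentray: Bystander: open green tray 100 x 140 x 50 mm. Origin under its centre.
- beaker: Bystander: glass beaker 60 mm in diameter, 75 mm tall. Origin under its centre.
- gauge: The gauge bar as a whole: loose 0.35 kg aluminium bar 29 x 200 x 12 mm lying in the channel, with nose post (86 mm from its underside to the nose centre) and handle block. Origin on its underside, straight below the nose; axes as gauge_nose.

How it is judged:
On the way:
1. the sled has run down to the stop while the check weight stays up (y of sled in the frame of ramp_hinge between 0.03 and 0.056 m and z of sled in the frame of ramp_hinge between 0 and 0.01 m and y of checkweight in the frame of ramp_hinge above 0.14 m and z of checkweight in the frame of ramp_hinge between 0 and 0.01 m and value of joint ramp between 0.38 and 0.66 rad), for 0.2 s.
At the end, for the whole second after the job is handed in: Sled at the stop (within 8 mm), check weight still up (over 140 mm from the hinge), ramp still, at 0.38 to 0.66 rad; gauge at rest in its channel, its nose bearing on the ramp's underside with over 0.1 N, nose centre 3 to 8.5 mm under that plane (all of step 1 and contact force between gauge and ramp above 0.1 N and z of gauge_nose in the frame of ramp_hinge between -0.0085 and -0.003 m and z of gauge_nose in the frame of base below 0.1 m and linear speed of gauge below 0.01 m/s and velocity of joint ramp between -0.02 and 0.02 rad/s); the robot touches nothing.
It fails at once if the check weight slid down or off the ramp (not (y of checkweight in the frame of ramp_hinge above 0.14 m and z of checkweight in the frame of ramp_hinge between 0 and 0.01 m)).
It fails at once if the robot touched the sled or the check weight (contact force between any of the fingers, the arm and sled above 0.5 N or contact force between any of the fingers, the arm and checkweight above 0.5 N).
It fails at once if the ramp was jerked up (over 0.6 rad/s), or let down again after the sled had slipped (below 0.38 rad, or falling faster than 0.5 rad/s) (velocity of joint ramp above 0.6 rad/s or (y of sled in the frame of ramp_hinge below 0.1 m and (value of joint ramp below 0.38 rad or velocity of joint ramp below -0.5 rad/s))).
It fails at once if the gauge was jammed against the ramp with more than 15 N (contact force between gauge and ramp above 15 N).
It fails at once if a bystander was moved more than 20 mm (distance of any of tipbox, greentray, beaker from where it was at the start of the episode above 0.02 m).
It also fails if it takes over 72 s, if anything falls off the work surface, if the arm or the gripper's body presses on something with over 40 N, if the wrist force passes 120 N, or if a joint passes its speed limit or range.

## Working session

There is one attempt and no reset: what is moved stays moved. The work goes in short steps, Python scripts to look and compute and a tool call to move; the robot and the scene stay as the last step left them, time stands still between calls to the robot, and variables do not carry over. Pictures are saved under pics/ and viewed, at most 13 in all, crops included, and the job is handed in when it is done.

Besides the shell and the picture viewer there is one more tool, called after "Request:" in YAML: its name, and indented under it one key for each argument. arm_command: Moves the arm, as the interface text tells. Its arguments: {"type":"object","properties":{"plan":{"type":"array","items":{"type":"array","items":{"type":"array","items":{"type":"number"}}}}},"required":["plan"]}

```bash
mkdir -p pics; python3 - <<'E'
from workcell import manip, vision
import cv2,json
print(manip.get_obs(), manip.hold_point_z)
for n in ("scene","top"):
    s=vision.snapshot(n); cv2.imwrite(f"pics/{n}0.png",s["img"][:,:,::-1]); print({k:v for k,v in s.items() if k!="img"})
E
```

```text
{'time_s': 0.0, 'qpos': array([ 1.60857723e+00,  3.85550166e-01,  6.64105881e-03, -5.27691729e-04,
       -1.19399532e+00, -2.58639726e-01]), 'joint_vel': array([-0.00044823, -0.00039664,  0.00034069,  0.00036117, -0.00059749,
        0.00022338]), 'effort': array([ 9.67636151e-04, -3.90665996e+01,  1.87401885e+01,  4.21989843e+00,
        1.09033185e-02, -1.95314728e-04]), 'ee_pos': array([0.13673484, 0.60924482, 0.22146516]), 'eef_rot': array([ 3.12027881e+00, -3.46285530e-01, -2.72802715e-04]), 'wrist_force': array([ 0.33551324,  1.32477486, -1.32076887]), 'moment': array([ 0.02791207,  0.02819334, -0.0087021 ]), 'grasp_force': 0.0, 'gripper_width': 1.0022987979261069} 0.0187
{'fx': 512.8554405248924, 'fy': 512.8554405248924, 'cx': 324.84356193501145, 'cy': 234.63147041752472, 'k1': -0.10037291083512366, 'position': array([ 0.90670312, -0.49039811,  0.89428941]), 'attitude': array([-2.4560259 , -0.66956414,  0.21840432])}
{'fx': 511.43364918603186, 'fy': 511.43364918603186, 'cx': 330.6036701335022, 'cy': 245.53305390320975, 'k1': -0.1395104156599447, 'position': array([0.44875506, 0.02487122, 1.00596607]), 'attitude': array([-2.1005342 ,  2.13559723, -0.17539639])}
```

View pics/top0.png

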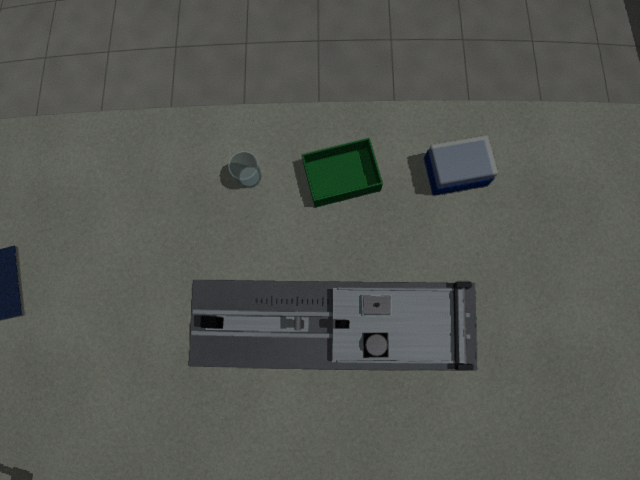

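View pics/scene0.png

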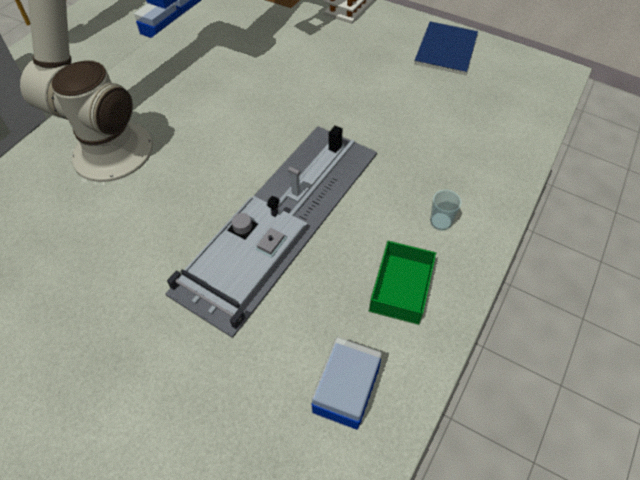

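Top view: base plate corners about (193,280), (476,282), (475,370), (189,366), hinge at the right. The knob is at (342,324), the handle at (211,322), the sled at (376,304), and the check weight at (376,345). The scene view shows the same layout, with the knob at (273,205) and the handle at (336,139).

```bash
cat > h.py <<'E'
import numpy as np, cv2
from scipy.spatial.transform import Rotation as R
from workcell import manip, vision
def und(s,uv):
    uv=np.atleast_2d(np.float64(uv)).reshape(-1,1,2)
    K=np.array([[s["fx"],0,s["cx"]],[0,s["fy"],s["cy"]],[0,0,1]])
    return cv2.undistortPoints(uv,K,np.array([s["k1"],0,0,0,0.]))[:,0]
def rays(s,uv):
    p=und(s,uv); d=np.c_[p,np.ones(len(p))]
    return R.from_rotvec(s["attitude"]).apply(d)
def onplane(s,uv,z):
    d=rays(s,uv); c=s["position"]; return c+d*((z-c[2])/d[:,2])[:,None]
def tri(s1,u1,s2,u2):
    A=[];b=[]
    for s,u in((s1,u1),(s2,u2)):
        d=rays(s,u)[0];d/=np.linalg.norm(d);P=np.eye(3)-np.outer(d,d);A.append(P);b.append(P@s["position"])
    return np.linalg.lstsq(np.vstack(A),np.hstack(b),rcond=None)[0]
def blobs(img,mask,amin=30):
    n,l,st,c=cv2.connectedComponentsWithStats(mask.astype(np.uint8)); return [(c[i].round(1).tolist(),st[i].tolist()) for i in range(1,n) if st[i][4]>=amin]
E
python3 - <<'E'
from h import *
np.set_printoptions(precision=4,suppress=True)
t=vision.snapshot("top"); s=vision.snapshot("scene")
def clip(im,th,x0,y0,x1,y1):
    m=np.zeros(im.shape[:2],bool); m[y0:y1,x0:x1]=(im.max(2)<th)[y0:y1,x0:x1]; return m
for th in(25,40):
  print(th,blobs(t["img"],clip(t["img"],th,185,275,480,375)));print(blobs(s["img"],clip(s["img"],th,160,120,380,340)))
# plate: darker than bench
g=cv2.cvtColor(t["img"],cv2.COLOR_RGB2HSV); print(t["img"][275:285,250].tolist(), t["img"][364:374,250].tolist())
E=np.array([[193,280],[476,282],[475,370],[189,366]]);print(onplane(t,E,0.01))
S=np.array([[320,127],[377,153],[234,335],[167,292]]);print(onplane(s,S,0.01))
print(manip.get_obs()["time_s"])
E
```

```text
25 [([455.2, 325.1], [453, 282, 11, 88, 156]), ([211.0, 321.8], [200, 316, 23, 12, 253]), ([341.5, 323.6], [335, 320, 14, 8, 110]), ([370.3, 342.3], [364, 333, 23, 24, 139]), ([384.2, 354.3], [378, 350, 10, 7, 31])]
[([335.0, 138.9], [329, 127, 13, 25, 250]), ([273.2, 203.8], [268, 197, 10, 18, 106]), ([248.2, 230.4], [237, 222, 19, 16, 50])]
40 [([457.6, 327.0], [447, 282, 26, 88, 591]), ([329.4, 300.0], [327, 289, 6, 23, 120]), ([207.7, 321.3], [194, 315, 29, 13, 343]), ([326.8, 323.6], [319, 317, 14, 16, 138]), ([341.5, 323.5], [335, 320, 14, 8, 112]), ([372.7, 344.5], [363, 333, 25, 25, 222]), ([329.3, 348.9], [327, 338, 5, 23, 99])]
[([335.0, 138.7], [329, 126, 14, 26, 277]), ([273.4, 204.8], [268, 197, 11, 19, 140]), ([243.7, 230.5], [229, 221, 28, 18, 105]), ([173.4, 284.4], [169, 280, 10, 9, 45]), ([238.7, 320.5], [232, 313, 13, 15, 81])]
[[97, 97, 90], [89, 91, 83], [90, 94, 85], [92, 94, 87], [95, 98, 89], [62, 65, 62], [53, 57, 61], [55, 57, 61], [55, 55, 60], [59, 61, 63]] [[57, 59, 60], [53, 55, 59], [55, 56, 60], [61, 63, 63], [78, 80, 75], [89, 92, 85], [92, 94, 88], [92, 95, 88], [89, 91, 83], [88, 91, 83]]
[[ 0.5679  0.3152  0.01  ]
 [ 0.5543 -0.2445  0.01  ]
 [ 0.3841 -0.2334  0.01  ]
 [ 0.3995  0.3194  0.01  ]]
[[ 0.4115  0.3137  0.01  ]
 [ 0.5741  0.3058  0.01  ]
 [ 0.5578 -0.2427  0.01  ]
 [ 0.389  -0.2373  0.01  ]]
0.2
```

```bash
cat >> h.py <<'E'
def plan(p0,R0,pt,Rt,n):
    "rows to go straight from pose to pose, tool axes"
    w=(R0.inv()*Rt).as_rotvec(); out=[]
    for i in range(n):
        Ri=R0*R.from_rotvec(w*i/n); out.append(np.r_[Ri.inv().apply((pt-p0)/n)*1000,np.degrees(w/n)].round(1).tolist())
    return out
E
python3 - <<'E'
from h import *
np.set_printoptions(precision=4,suppress=True)
t=vision.snapshot("top"); s=vision.snapshot("scene")
kt=[341.5,323.6];ks=[273.2,203.8]
print("knob tri",tri(t,kt,s,ks),"plane",onplane(t,kt,.078),onplane(s,ks,.074))
# stem/knob mask in scene only disc part: rows 197..~210
print("handle tri",tri(t,[211,321.8],s,[335,138.9]),onplane(t,[211,321.8],.08),onplane(s,[335,132],.08))
m=np.mean([onplane(t,[[193,280],[189,366]],.01).mean(0),onplane(s,[[320,127],[377,153]],.01).mean(0)],0)
k=np.mean([onplane(t,[[476,282],[475,370]],.01).mean(0),onplane(s,[[234,335],[167,292]],.01).mean(0)],0)
yd=(m-k)/np.linalg.norm(m-k); c=(m+k)/2; print("len",np.linalg.norm(m-k),"yd",yd,"c",c,"hinge",c-.25*yd,"knob pred",c-.018*yd)
print("nose tri approx",tri(t,[297,323],s,[294,174]))
E
```

```text
knob tri [0.4762 0.0212 0.0636] plane [[0.4767 0.0221 0.078 ]] [[0.4807 0.0139 0.074 ]]
handle tri [0.4826 0.2672 0.0441] [[0.4825 0.2592 0.08  ]] [[0.4884 0.2531 0.08  ]]
len 0.5532510663268686 yd [0.0306 0.9995 0.    ] c [0.4798 0.037  0.01  ] hinge [ 0.4721 -0.2129  0.01  ] knob pred [0.4792 0.019  0.01  ]
nose tri approx [0.4777 0.1011 0.0793]
```

```bash
python3 - <<'E'
from h import *
o=manip.get_obs(); y=np.array([.027,1,0]);y/=np.linalg.norm(y)
Rt=R.from_matrix(np.c_[-y,np.cross([0,0,-1],-y),[0,0,-1]])
for r in plan(o["ee_pos"],R.from_rotvec(o["eef_rot"]),np.array([.4775,.020,.135]),Rt,12):print(r)
E
```

```text
[38.5, 41.7, 7.3, 0.0, -0.0, 6.6]
[43.0, 37.0, 7.3, 0.0, -0.0, 6.6]
[46.9, 31.9, 7.3, 0.0, -0.0, 6.6]
[50.3, 26.3, 7.3, 0.0, -0.0, 6.6]
[53.0, 20.4, 7.3, 0.0, -0.0, 6.6]
[55.0, 14.2, 7.3, 0.0, -0.0, 6.6]
[56.2, 7.8, 7.3, 0.0, -0.0, 6.6]
[56.7, 1.3, 7.3, 0.0, -0.0, 6.6]
[56.5, -5.2, 7.3, 0.0, -0.0, 6.6]
[55.5, -11.6, 7.3, 0.0, -0.0, 6.6]
[53.8, -17.9, 7.3, 0.0, -0.0, 6.6]
[51.4, -24.0, 7.3, 0.0, -0.0, 6.6]
```

Request:
arm_command:
  plan:
    - [[38.5, 41.7, 7.3, 0, 0, 6.6, -0.2], [43, 37, 7.3, 0, 0, 6.6, -0.2], [46.9, 31.9, 7.3, 0, 0, 6.6, -0.2], [50.3, 26.3, 7.3, 0, 0, 6.6, -0.2], [53, 20.4, 7.3, 0, 0, 6.6, -0.2], [55, 14.2, 7.3, 0, 0, 6.6, -0.2], [56.2, 7.8, 7.3, 0, 0, 6.6, -0.2], [56.7, 1.3, 7.3, 0, 0, 6.6, -0.2], [56.5, -5.2, 7.3, 0, 0, 6.6, -0.2], [55.5, -11.6, 7.3, 0, 0, 6.6, -0.2], [53.8, -17.9, 7.3, 0, 0, 6.6, -0.2], [51.4, -24, 7.3, 0, 0, 6.6, -0.2]]

```text
time_s: 1.8
ee_pos: [0.477, 0.0178, 0.1351]
eef_rot: [-2.181, 2.26, -0.001]
wrist_force: [0.3, 0.6, 0.4]
gripper_width: 0.602
grasp_force: 0.0
```

Request:
arm_command:
  plan:
    - [[0, 0, 0, 0, 0, 0, -0.2], [0, 0, 0, 0, 0, 0, -0.2]]

```text
time_s: 2.05
ee_pos: [0.4759, 0.0193, 0.1349]
eef_rot: [2.185, -2.257, -0.0]
wrist_force: [0.0, 0.8, -0.4]
gripper_width: 0.601
grasp_force: 0.0
```

```bash
python3 - <<'E'
from h import *
np.set_printoptions(precision=4,suppress=True)
o=manip.get_obs(); print(o["time_s"],o["ee_pos"],R.from_rotvec(o["eef_rot"]).as_matrix(),o["wrist_force"],o["gripper_width"],o["qpos"])
s=vision.snapshot("wrist"); cv2.imwrite("pics/w1.png",s["img"][:,:,::-1]); print({k:v for k,v in s.items() if k!="img"})
m=s["img"].max(2)<25
print(blobs(s["img"],m,100))
E
```

```text
2.05 [0.4759 0.0193 0.1349] [[-0.0328 -0.9995 -0.0003]
 [-0.9995  0.0328  0.    ]
 [-0.      0.0003 -1.    ]] [ 0.0134  0.7972 -0.3998] 0.6007857729109037 [ 0.3825  0.2229 -0.4723 -0.0002 -0.8759 -0.4152]
{'fx': 415.9331198631364, 'fy': 415.9331198631364, 'cx': 324.44714319806997, 'cy': 239.39974616457707, 'k1': -0.056839267122365374, 'position': array([ 0.4731, -0.0545,  0.2961]), 'attitude': array([0.0505, 3.1065, 0.4346])}
[([359.3, 168.3], [351, 156, 20, 23, 122]), ([240.3, 310.5], [206, 281, 59, 47, 1097]), ([409.4, 310.3], [386, 281, 57, 47, 1182]), ([4.3, 309.7], [0, 289, 13, 36, 299]), ([198.3, 389.4], [162, 351, 68, 71, 1910]), ([14.4, 391.1], [0, 362, 36, 56, 1521]), ([631.6, 384.4], [620, 363, 20, 49, 677]), ([244.7, 375.2], [242, 367, 8, 21, 102]), ([437.6, 384.1], [420, 367, 46, 36, 1085]), ([209.4, 473.1], [0, 462, 442, 18, 5273])]
```

View pics/w1.png

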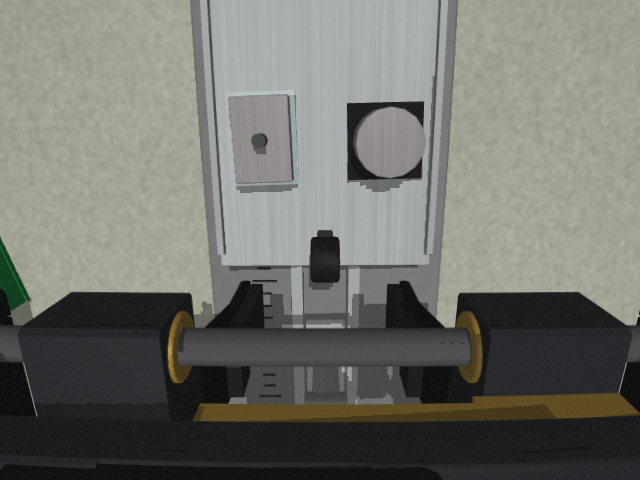

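The wrist view shows the knob at (325,258), midway between the finger pads at about 240 and 409. The sled is at (262,138) and the check weight at (386,141).

```bash
python3 - <<'E'
from h import *
np.set_printoptions(precision=4,suppress=True)
s=vision.snapshot("wrist")
print(onplane(s,[[325,258],[325,237],[325,282]],.074), onplane(s,[[223,255],[428,263]],.034),onplane(s,[[217,255],[195,0],[438,264],[455,0]],.01))
for d in (.03,.02,.01,.005):print(d,25.3*np.sin(d)+232*(1-np.cos(d)),-232*np.sin(d)+25.3*(1-np.cos(d)),np.degrees(d))
E
```

```text
[[0.4752 0.0204 0.074 ]
 [0.4748 0.0082 0.074 ]
 [0.4756 0.0349 0.074 ]] [[0.5433 0.0296 0.034 ]
 [0.4068 0.0395 0.034 ]] [[ 0.5541  0.0372  0.01  ]
 [ 0.5522 -0.1312  0.01  ]
 [ 0.3933  0.0491  0.01  ]
 [ 0.3889 -0.1261  0.01  ]]
0.03 0.8632783253580303 -6.947571900828378 1.7188733853924696
0.02 0.5523647206952875 -4.634630841517692 1.1459155902616465
0.01 0.26459568668807554 -2.318696344068297 0.5729577951308232
0.005 0.12939946687566448 -1.1596789173315618 0.2864788975654116
```

Request:
arm_command:
  plan:
    - [[-0.5, 0, 22, 0, 0, 0, -0.2], [-0.5, 0, 22, 0, 0, 0, -0.2], [0, 0, 20, 0, 0, 0, -0.2], [0, 0, 15.5, 0, 0, 0, -0.2], [0, 0, 0, 0, 0, 0, 0.3], [0, 0, 0, 0, 0, 0, 0.6], [0, 0, 0, 0, 0, 0, 1], [0, 0, 0, 0, 0, 0, 1], [0, 0, 0, 0, 0, 0, 1]]

```text
time_s: 3.28
ee_pos: [0.4758, 0.0205, 0.0559]
eef_rot: [2.185, -2.257, -0.001]
wrist_force: [-2.5, 2.1, 3.4]
gripper_width: 0.178
grasp_force: 30.0
```

Request:
arm_command:
  plan:
    - [[0.13, 0, -1.16, 0, -0.29, 0, 1], [0.26, 0, -2.32, 0, -0.57, 0, 1], [0.41, 0, -3.48, 0, -0.86, 0, 1], [0.41, 0, -3.48, 0, -0.86, 0, 1], [0.41, 0, -3.48, 0, -0.86, 0, 1], [0.41, 0, -3.48, 0, -0.86, 0, 1], [0.41, 0, -3.48, 0, -0.86, 0, 1], [0.41, 0, -3.48, 0, -0.86, 0, 1], [0.41, 0, -3.48, 0, -0.86, 0, 1], [0.41, 0, -3.48, 0, -0.86, 0, 1], [0.41, 0, -3.48, 0, -0.86, 0, 1], [0.26, 0, -2.32, 0, -0.57, 0, 1]]

```text
time_s: 4.78
ee_pos: [0.4756, 0.0136, 0.0923]
eef_rot: [-2.101, 2.171, 0.17]
wrist_force: [2.1, 4.0, -9.9]
gripper_width: 0.179
grasp_force: 30.0
```

Request:
arm_command:
  plan:
    - [[0.41, 0, -3.48, 0, -0.86, 0, 1], [0.41, 0, -3.48, 0, -0.86, 0, 1], [0.41, 0, -3.48, 0, -0.86, 0, 1], [0.41, 0, -3.48, 0, -0.86, 0, 1], [0.41, 0, -3.48, 0, -0.86, 0, 1], [0.41, 0, -3.48, 0, -0.86, 0, 1], [0.41, 0, -3.48, 0, -0.86, 0, 1], [0.41, 0, -3.48, 0, -0.86, 0, 1], [0.41, 0, -3.48, 0, -0.86, 0, 1], [0.41, 0, -3.48, 0, -0.86, 0, 1], [0.41, 0, -3.48, 0, -0.86, 0, 1], [0.26, 0, -2.32, 0, -0.57, 0, 1]]

```text
time_s: 6.28
ee_pos: [0.4752, -0.0006, 0.1305]
eef_rot: [-2.003, 2.07, 0.341]
wrist_force: [4.2, 5.5, -9.0]
gripper_width: 0.185
grasp_force: 30.0
```

```bash
cat >> h.py <<'E'
H=np.array([.4697,-.2115,.03]); YD=np.array([.030,1,0])/np.hypot(.03,1)
def state():
    o=manip.get_obs(); d=o["ee_pos"]-H
    th=np.arctan2(d[2],d@YD)-np.arctan2(25.9,232)
    M=R.from_rotvec(o["eef_rot"]).as_matrix()
    print("t",o["time_s"],"th",th.round(4),"tool tilt",np.arctan2(-M[2,0],-M[2,2]).round(4),"F",o["wrist_force"].round(1),o["ee_pos"].round(4)); return o
E
python3 - <<'E'
from h import *
state()
for n in("top","wrist","scene"):
    s=vision.snapshot(n); cv2.imwrite(f"pics/{n}2.png",s["img"][:,:,::-1])
a=cv2.imread("pics/top2.png")[230:420,180:500];b=cv2.imread("pics/wrist2.png");
c=cv2.imread("pics/scene2.png")[120:345,160:385]
W=np.zeros((600,640,3),np.uint8);W[:360,:480]=cv2.resize(b,(480,360));W[370:560,:320]=a;W[370:595,330:555]=c
cv2.imwrite("pics/mix2.png",W)
E
```

```text
t 6.275 th 0.3334 tool tilt 0.3369 F [ 4.2  5.5 -9. ] [ 0.4752 -0.0006  0.1305]
```

View pics/mix2.png

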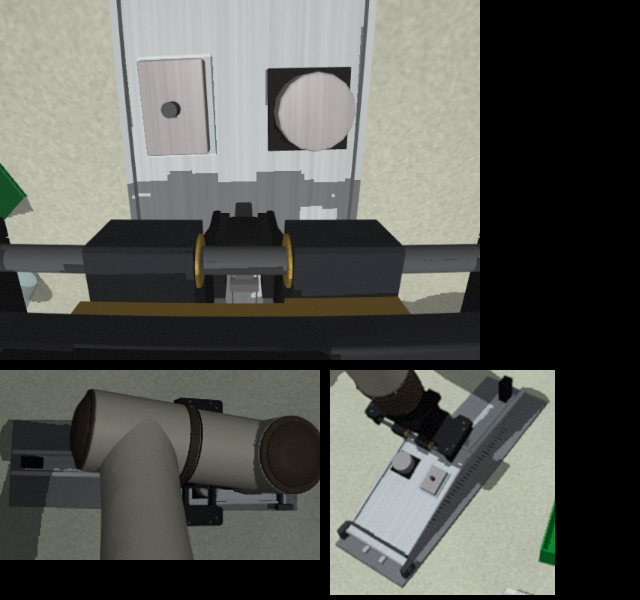

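The mixed view shows the sled pin at about (170,109) in the wrist tile and the check weight at (314,110). Neither has moved on the board, and the ramp is at about 0.335 rad.

```bash
cat >> h.py <<'E'
def track():
    ref=cv2.imread("pics/wrist2.png"); im=vision.snapshot("wrist")["img"][:,:,::-1]
    for n,(x0,y0,x1,y1) in dict(sled=(175,68,290,212),weight=(350,85,478,206)).items():
        r=cv2.matchTemplate(im,ref[y0:y1,x0:x1],cv2.TM_CCOEFF_NORMED); _,v,_,p=cv2.minMaxLoc(r); print(n,"shift",p[0]-x0,p[1]-y0,"score",round(v,3))
E
```

Request:
arm_command:
  plan:
    - [[0.26, 0, -2.32, 0, -0.57, 0, 1], [0.26, 0, -2.32, 0, -0.57, 0, 1], [0.26, 0, -2.32, 0, -0.57, 0, 1], [0.26, 0, -2.32, 0, -0.57, 0, 1], [0.13, 0, -1.16, 0, -0.29, 0, 1]]

```text
time_s: 7.05
ee_pos: [0.475, -0.0053, 0.1399]
eef_rot: [-1.977, 2.043, 0.382]
wrist_force: [2.8, 4.4, -8.4]
gripper_width: 0.182
grasp_force: 30.0
```

```bash
python3 -c "
from h import *
state();track()"
```

```text
t 7.05 th 0.3783 tool tilt 0.3816 F [ 2.8  4.4 -8.4] [ 0.475  -0.0053  0.1399]
sled shift 0 0 score 0.955
weight shift 0 0 score 0.988
```

Request:
arm_command:
  plan:
    - [[0.13, 0, -1.16, 0, -0.29, 0, 1], [0.13, 0, -1.16, 0, -0.29, 0, 1], [0.13, 0, -1.16, 0, -0.29, 0, 1], [0.13, 0, -1.16, 0, -0.29, 0, 1], [0, 0, 0, 0, 0, 0, 1], [0, 0, 0, 0, 0, 0, 1]]

```text
time_s: 7.85
ee_pos: [0.475, -0.0075, 0.144]
eef_rot: [-1.965, 2.03, 0.4]
wrist_force: [3.1, 4.2, -7.8]
gripper_width: 0.178
grasp_force: 30.0
```

```bash
python3 -c "
from h import *
state();track()"
```

```text
t 7.85 th 0.3985 tool tilt 0.4015 F [ 3.1  4.2 -7.8] [ 0.475  -0.0075  0.144 ]
sled shift 0 0 score 0.939
weight shift 0 0 score 0.988
```

Request:
arm_command:
  plan:
    - [[0.13, 0, -1.16, 0, -0.29, 0, 1], [0.13, 0, -1.16, 0, -0.29, 0, 1], [0.13, 0, -1.16, 0, -0.29, 0, 1], [0.13, 0, -1.16, 0, -0.29, 0, 1], [0, 0, 0, 0, 0, 0, 1], [0, 0, 0, 0, 0, 0, 1]]

```text
time_s: 8.65
ee_pos: [0.4749, -0.0098, 0.1481]
eef_rot: [-1.954, 2.018, 0.418]
wrist_force: [2.2, 5.6, -7.2]
gripper_width: 0.181
grasp_force: 30.0
```

```bash
python3 -c "
from h import *
state();track()"
```

```text
t 8.65 th 0.4184 tool tilt 0.4217 F [ 2.2  5.6 -7.2] [ 0.4749 -0.0098  0.1481]
sled shift 0 0 score 0.914
weight shift 0 0 score 0.984
```

Request:
arm_command:
  plan:
    - [[0.13, 0, -1.16, 0, -0.29, 0, 1], [0.13, 0, -1.16, 0, -0.29, 0, 1], [0.13, 0, -1.16, 0, -0.29, 0, 1], [0.13, 0, -1.16, 0, -0.29, 0, 1], [0, 0, 0, 0, 0, 0, 1], [0, 0, 0, 0, 0, 0, 1]]

```text
time_s: 9.45
ee_pos: [0.4748, -0.0122, 0.1521]
eef_rot: [-1.942, 2.005, 0.436]
wrist_force: [2.7, 4.3, -7.5]
gripper_width: 0.182
grasp_force: 30.0
```

```bash
python3 -c "
from h import *
state();track()"
```

```text
t 9.45 th 0.4383 tool tilt 0.442 F [ 2.7  4.3 -7.5] [ 0.4748 -0.0122  0.1521]
sled shift 0 -1 score 0.869
weight shift 0 0 score 0.984
```

Request:
arm_command:
  plan:
    - [[0, 0, 0, 0, 0, 0, 1], [0, 0, 0, 0, 0, 0, 1], [0, 0, 0, 0, 0, 0, 1], [0, 0, 0, 0, 0, 0, 1]]

```text
time_s: 10.0
ee_pos: [0.4748, -0.0122, 0.1521]
eef_rot: [-1.942, 2.005, 0.436]
wrist_force: [3.3, 3.6, -7.6]
gripper_width: 0.18
grasp_force: 30.0
```

```bash
python3 -c "
from h import *
state();track()"
```

```text
t 10.0 th 0.4384 tool tilt 0.4419 F [ 3.3  3.6 -7.6] [ 0.4748 -0.0122  0.1521]
sled shift 0 -1 score 0.869
weight shift 0 0 score 0.984
```

Not slipping yet.

Request:
arm_command:
  plan:
    - [[0.13, 0, -1.16, 0, -0.29, 0, 1], [0.13, 0, -1.16, 0, -0.29, 0, 1], [0.13, 0, -1.16, 0, -0.29, 0, 1], [0.13, 0, -1.16, 0, -0.29, 0, 1], [0, 0, 0, 0, 0, 0, 1], [0, 0, 0, 0, 0, 0, 1]]

```text
time_s: 10.8
ee_pos: [0.4748, -0.0147, 0.1561]
eef_rot: [-1.929, 1.993, 0.454]
wrist_force: [3.0, 5.7, -7.3]
gripper_width: 0.183
grasp_force: 30.0
```

```bash
python3 -c "
from h import *
state();track()"
```

```text
t 10.8 th 0.4584 tool tilt 0.4622 F [ 3.   5.7 -7.3] [ 0.4748 -0.0147  0.1561]
sled shift 0 -1 score 0.797
weight shift 0 0 score 0.965
```

Request:
arm_command:
  plan:
    - [[0.13, 0, -1.16, 0, -0.29, 0, 1], [0.13, 0, -1.16, 0, -0.29, 0, 1], [0.13, 0, -1.16, 0, -0.29, 0, 1], [0, 0, 0, 0, 0, 0, 1], [0, 0, 0, 0, 0, 0, 1], [0, 0, 0, 0, 0, 0, 1]]

```text
time_s: 11.6
ee_pos: [0.4747, -0.0165, 0.159]
eef_rot: [-1.92, 1.983, 0.467]
wrist_force: [2.7, 4.9, -7.8]
gripper_width: 0.184
grasp_force: 30.0
```

```bash
python3 -c "
from h import *
state();track()"
```

```text
t 11.6 th 0.4733 tool tilt 0.4774 F [ 2.7  4.9 -7.8] [ 0.4747 -0.0165  0.159 ]
sled shift 0 -1 score 0.723
weight shift 0 0 score 0.955
```

```bash
python3 -c "
from h import *
cv2.imwrite('pics/w3.png',vision.snapshot('wrist')['img'][:260,100:560,::-1])"
```

```text
(no output)
```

View pics/w3.png

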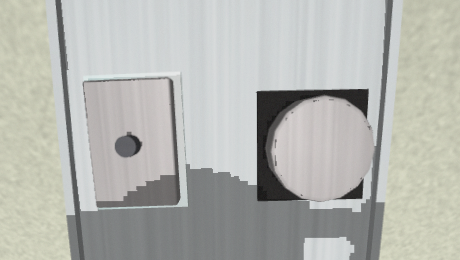

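The crop shows the sled (pin at 127,146) and the check weight (318,145) still in place. The score is dropping only because a shadow is creeping over the sled. I'll carry on.

Request:
arm_command:
  plan:
    - [[0.13, 0, -1.16, 0, -0.29, 0, 1], [0.13, 0, -1.16, 0, -0.29, 0, 1], [0.13, 0, -1.16, 0, -0.29, 0, 1], [0, 0, 0, 0, 0, 0, 1], [0, 0, 0, 0, 0, 0, 1], [0, 0, 0, 0, 0, 0, 1]]

```text
time_s: 12.45
ee_pos: [0.4746, -0.0185, 0.1619]
eef_rot: [-1.911, 1.974, 0.48]
wrist_force: [3.5, 5.0, -7.2]
gripper_width: 0.179
grasp_force: 30.0
```

```bash
python3 -c "
from h import *
state();track()"
```

```text
t 12.45 th 0.4883 tool tilt 0.4926 F [ 3.5  5.  -7.2] [ 0.4746 -0.0185  0.1619]
sled shift 0 -1 score 0.641
weight shift 0 0 score 0.947
```

Request:
arm_command:
  plan:
    - [[0.13, 0, -1.16, 0, -0.29, 0, 1], [0.13, 0, -1.16, 0, -0.29, 0, 1], [0.13, 0, -1.16, 0, -0.29, 0, 1], [0, 0, 0, 0, 0, 0, 1], [0, 0, 0, 0, 0, 0, 1], [0, 0, 0, 0, 0, 0, 1]]

```text
time_s: 13.25
ee_pos: [0.4746, -0.0205, 0.1648]
eef_rot: [-1.902, 1.964, 0.493]
wrist_force: [4.2, 5.1, -7.1]
gripper_width: 0.177
grasp_force: 30.0
```

```bash
python3 -c "
from h import *
state();track()"
```

```text
t 13.25 th 0.5033 tool tilt 0.5078 F [ 4.2  5.1 -7.1] [ 0.4746 -0.0205  0.1648]
sled shift 0 -1 score 0.607
weight shift 0 0 score 0.938
```

Request:
arm_command:
  plan:
    - [[0.13, 0, -1.16, 0, -0.29, 0, 1], [0.13, 0, -1.16, 0, -0.29, 0, 1], [0.13, 0, -1.16, 0, -0.29, 0, 1], [0, 0, 0, 0, 0, 0, 1], [0, 0, 0, 0, 0, 0, 1], [0, 0, 0, 0, 0, 0, 1]]

```text
time_s: 14.05
ee_pos: [0.4745, -0.0225, 0.1677]
eef_rot: [-1.893, 1.955, 0.506]
wrist_force: [3.5, 5.1, -7.1]
gripper_width: 0.182
grasp_force: 30.0
```

```bash
python3 -c "
from h import *
state();track()"
```

```text
t 14.05 th 0.5183 tool tilt 0.523 F [ 3.5  5.1 -7.1] [ 0.4745 -0.0225  0.1677]
sled shift 0 -1 score 0.589
weight shift 0 0 score 0.924
```

Request:
arm_command:
  plan:
    - [[0.13, 0, -1.16, 0, -0.29, 0, 1], [0.13, 0, -1.16, 0, -0.29, 0, 1], [0, 0, 0, 0, 0, 0, 1], [0, 0, 0, 0, 0, 0, 1], [0, 0, 0, 0, 0, 0, 1], [0, 0, 0, 0, 0, 0, 1]]

```text
time_s: 14.85
ee_pos: [0.4745, -0.0239, 0.1696]
eef_rot: [-1.887, 1.948, 0.515]
wrist_force: [3.3, 4.8, -6.6]
gripper_width: 0.183
grasp_force: 30.0
```

```bash
python3 -c "
from h import *
state();track()
cv2.imwrite('pics/w4.png',vision.snapshot('wrist')['img'][:260,100:560,::-1])"
```

```text
t 14.85 th 0.5283 tool tilt 0.5331 F [ 3.3  4.8 -6.6] [ 0.4745 -0.0239  0.1696]
sled shift 0 -1 score 0.596
weight shift 0 0 score 0.905
```

View pics/w4.png

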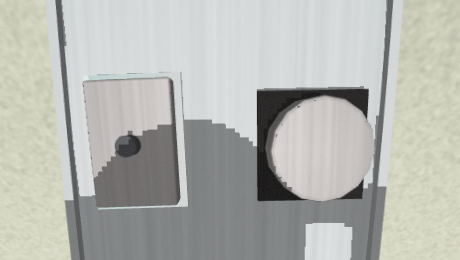

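The sled (pin still at 127,146) and the weight have not moved at about 0.53. I'll continue in fine steps.

Request:
arm_command:
  plan:
    - [[0.13, 0, -1.16, 0, -0.29, 0, 1], [0.13, 0, -1.16, 0, -0.29, 0, 1], [0, 0, 0, 0, 0, 0, 1], [0, 0, 0, 0, 0, 0, 1], [0, 0, 0, 0, 0, 0, 1], [0, 0, 0, 0, 0, 0, 1]]

```text
time_s: 15.7
ee_pos: [0.4745, -0.0253, 0.1715]
eef_rot: [-1.88, 1.942, 0.523]
wrist_force: [3.0, 5.8, -7.0]
gripper_width: 0.185
grasp_force: 30.0
```

```bash
python3 -c "
from h import *
state();track()"
```

```text
t 15.7 th 0.5384 tool tilt 0.5432 F [ 3.   5.8 -7. ] [ 0.4745 -0.0253  0.1715]
sled shift 0 -1 score 0.603
weight shift 0 0 score 0.896
```

Request:
arm_command:
  plan:
    - [[0.13, 0, -1.16, 0, -0.29, 0, 1], [0.13, 0, -1.16, 0, -0.29, 0, 1], [0, 0, 0, 0, 0, 0, 1], [0, 0, 0, 0, 0, 0, 1], [0, 0, 0, 0, 0, 0, 1], [0, 0, 0, 0, 0, 0, 1]]

```text
time_s: 16.5
ee_pos: [0.4744, -0.0267, 0.1733]
eef_rot: [-1.874, 1.935, 0.531]
wrist_force: [3.0, 5.4, -7.3]
gripper_width: 0.177
grasp_force: 30.0
```

```bash
python3 -c "
from h import *
state();track()"
```

```text
t 16.5 th 0.5483 tool tilt 0.5534 F [ 3.   5.4 -7.3] [ 0.4744 -0.0267  0.1733]
sled shift 0 -1 score 0.592
weight shift 0 0 score 0.887
```

Request:
arm_command:
  plan:
    - [[0.07, 0, -0.58, 0, -0.14, 0, 1], [0.07, 0, -0.58, 0, -0.14, 0, 1], [0.07, 0, -0.58, 0, -0.14, 0, 1], [0, 0, 0, 0, 0, 0, 1], [0, 0, 0, 0, 0, 0, 1], [0, 0, 0, 0, 0, 0, 1], [0, 0, 0, 0, 0, 0, 1], [0, 0, 0, 0, 0, 0, 1]]

```text
time_s: 17.55
ee_pos: [0.4744, -0.0277, 0.1746]
eef_rot: [-1.87, 1.931, 0.538]
wrist_force: [3.6, 6.3, -8.1]
gripper_width: 0.187
grasp_force: 30.0
```

```bash
python3 - <<'E'
from h import *
state();track()
s=vision.snapshot("scene");cv2.imwrite("pics/s5.png",cv2.resize(s["img"][110:350,150:400,::-1],None,fx=2.4,fy=2.4))
E
```

```text
t 17.55 th 0.5554 tool tilt 0.5607 F [ 3.6  6.3 -8.1] [ 0.4744 -0.0277  0.1746]
sled shift 0 -1 score 0.587
weight shift 0 0 score 0.884
```

View pics/s5.png

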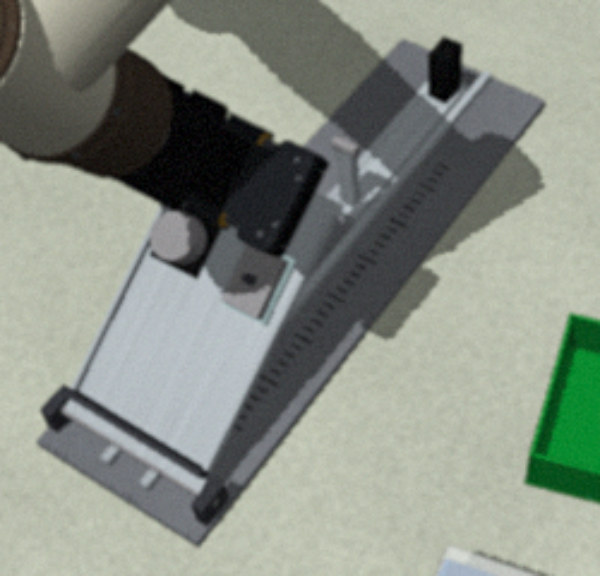

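```bash
python3 - <<'E'
from h import *
np.set_printoptions(precision=4,suppress=True)
t=vision.snapshot("top");s=vision.snapshot("scene")
XD=np.array([YD[1],-YD[0],0])
p0=onplane(t,[376,304.5],.06)[0]-H; off=p0@XD; print("pin start",off,p0@YD)
for uv in([253.3,226.7],[254.3,226.7],[253.3,227.7]):
    d=rays(s,uv)[0]; c=s["position"]-H; k=(off-c@XD)/(d@XD); p=c+k*d
    y,z=p@YD,p[2]; print(y,z,np.hypot(y,z),np.arctan2(z,y)-np.arctan2(.03,p0@YD))
w=vision.snapshot("wrist"); print(R.from_rotvec(w["attitude"]).as_matrix(), w["position"])
E
```

```text
pin start 0.0364000773819495 0.1704263669473658
0.12698268431185514 0.10353989253897788 0.16384477856198942 0.5098084301390375
0.12947265588686452 0.10061958474117394 0.1639739901810184 0.4864074516178858
0.12647612498080948 0.10099440462487397 0.16185203105211285 0.4995971674286903
[[-0.9995  0.0207  0.0244]
 [ 0.032   0.6681  0.7434]
 [-0.0009  0.7438 -0.6684]] [ 0.4692 -0.1762  0.271 ]
```

Request:
arm_command:
  plan:
    - [[0.07, 0, -0.58, 0, -0.14, 0, 1], [0.07, 0, -0.58, 0, -0.14, 0, 1], [0.07, 0, -0.58, 0, -0.14, 0, 1], [0.07, 0, -0.58, 0, -0.14, 0, 1], [0, 0, 0, 0, 0, 0, 1], [0, 0, 0, 0, 0, 0, 1], [0, 0, 0, 0, 0, 0, 1], [0, 0, 0, 0, 0, 0, 1]]

```text
time_s: 18.8
ee_pos: [0.4744, -0.0292, 0.1765]
eef_rot: [-1.864, 1.924, 0.546]
wrist_force: [3.0, 5.7, -7.8]
gripper_width: 0.18
grasp_force: 30.0
```

```bash
python3 -c "
from h import *
state();track()"
```

```text
t 18.8 th 0.5656 tool tilt 0.5706 F [ 3.   5.7 -7.8] [ 0.4744 -0.0292  0.1765]
sled shift 0 -1 score 0.584
weight shift 0 0 score 0.875
```

Request:
arm_command:
  plan:
    - [[0.07, 0, -0.58, 0, -0.14, 0, 1], [0.07, 0, -0.58, 0, -0.14, 0, 1], [0.07, 0, -0.58, 0, -0.14, 0, 1], [0.07, 0, -0.58, 0, -0.14, 0, 1], [0, 0, 0, 0, 0, 0, 1], [0, 0, 0, 0, 0, 0, 1], [0, 0, 0, 0, 0, 0, 1]]

```text
time_s: 19.73
ee_pos: [0.4743, -0.0306, 0.1783]
eef_rot: [-1.858, 1.918, 0.554]
wrist_force: [3.6, 6.0, -7.3]
gripper_width: 0.181
grasp_force: 30.0
```

```bash
python3 -c "
from h import *
state();track()"
```

```text
t 19.725 th 0.5754 tool tilt 0.5804 F [ 3.6  6.  -7.3] [ 0.4743 -0.0306  0.1783]
sled shift -2 -35 score 0.575
weight shift 0 0 score 0.867
```

The sled has started to move (shift -35 px). I'll hold here.

Request:
arm_command:
  plan:
    - [[0, 0, 0, 0, 0, 0, 1], [0, 0, 0, 0, 0, 0, 1], [0, 0, 0, 0, 0, 0, 1], [0, 0, 0, 0, 0, 0, 1], [0, 0, 0, 0, 0, 0, 1], [0, 0, 0, 0, 0, 0, 1], [0, 0, 0, 0, 0, 0, 1], [0, 0, 0, 0, 0, 0, 1]]

```text
time_s: 20.78
ee_pos: [0.4743, -0.0307, 0.1784]
eef_rot: [-1.858, 1.918, 0.554]
wrist_force: [2.7, 5.8, -7.4]
gripper_width: 0.18
grasp_force: 30.0
```

```bash
python3 - <<'E'
from h import *
state();track()
w=vision.snapshot("wrist")["img"];s=vision.snapshot("scene");W=np.zeros((580,640,3),np.uint8)
W[:360,:480]=cv2.resize(w,(480,360))[:,:,::-1];W[370:,330:580]=s["img"][120:330,150:400,::-1]
cv2.imwrite("pics/mix6.png",W)
E
```

```text
t 20.775 th 0.5759 tool tilt 0.5803 F [ 2.7  5.8 -7.4] [ 0.4743 -0.0307  0.1784]
sled shift -109 -54 score 0.39
weight shift 0 0 score 0.865
```

View pics/mix6.png

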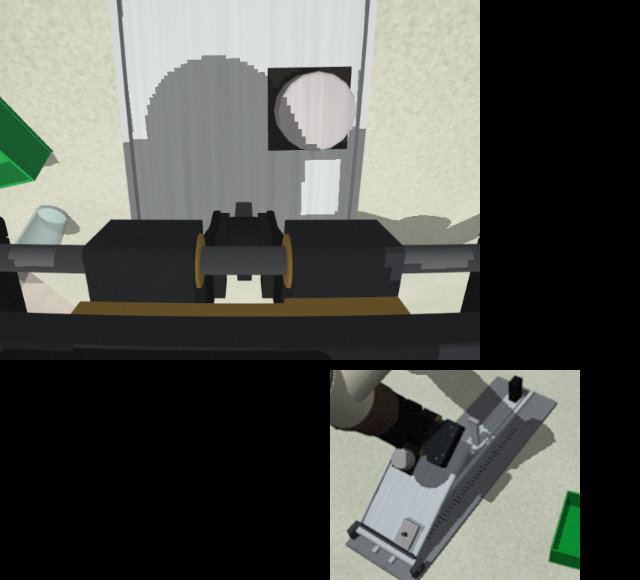

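The sled now rests at the stop and the check weight is still up (wrist tile 314,110). I'll release the knob and withdraw along the tool axis.

Request:
arm_command:
  plan:
    - [[0, 0, 0, 0, 0, 0, 0.6], [0, 0, 0, 0, 0, 0, 0.4], [0, 0, 0, 0, 0, 0, 0.2], [0, 0, 0, 0, 0, 0, 0.1], [0, 0, 0, 0, 0, 0, 0.1], [0, 0, -10, 0, 0, 0, 0.1], [0, 0, -20, 0, 0, 0, 0.1], [0, 0, -25, 0, 0, 0, 0.1], [0, 0, -25, 0, 0, 0, 0.1], [0, 0, 0, 0, 0, 0, 0.1]]

```text
time_s: 22.18
ee_pos: [0.4739, -0.076, 0.2467]
eef_rot: [-1.858, 1.919, 0.548]
wrist_force: [-0.2, 0.0, -1.1]
gripper_width: 0.448
grasp_force: 0.0
```

```bash
python3 - <<'E'
from h import *
np.set_printoptions(precision=4,suppress=True)
o=state()
# handle now: initial measured, check scene
s=vision.snapshot("scene"); im=s["img"]; m=np.zeros(im.shape[:2],bool); m[115:165,315:350]=(im.max(2)<25)[115:165,315:350]
print(blobs(im,m)); 
# up to over handle: TCP target
y=YD;Rt=R.from_matrix(np.c_[-y,np.cross([0,0,-1],-y),[0,0,-1]])
for r in plan(o["ee_pos"],R.from_rotvec(o["eef_rot"]),np.array([.4825,.255,.20]),Rt,10):print(r)
E
```

```text
t 22.175 th 0.9006 tool tilt 0.5776 F [-0.2  0.  -1.1] [ 0.4739 -0.076   0.2467]
[([335.0, 139.0], [329, 127, 13, 25, 240])]
[-25.2, 0.3, 22.0, -0.0, 3.3, -0.0]
[-26.4, 0.3, 20.5, -0.0, 3.3, -0.0]
[-27.6, 0.2, 18.9, -0.0, 3.3, -0.0]
[-28.6, 0.2, 17.3, -0.0, 3.3, -0.0]
[-29.6, 0.2, 15.6, -0.0, 3.3, -0.0]
[-30.4, 0.2, 13.9, -0.0, 3.3, -0.0]
[-31.2, 0.2, 12.1, -0.0, 3.3, -0.0]
[-31.8, 0.2, 10.3, -0.0, 3.3, -0.0]
[-32.4, 0.2, 8.5, -0.0, 3.3, -0.0]
[-32.8, 0.1, 6.6, -0.0, 3.3, -0.0]
```

Request:
arm_command:
  plan:
    - [[-25.2, 0.3, 22, 0, 3.3, 0, -0.2], [-26.4, 0.3, 20.5, 0, 3.3, 0, -0.2], [-27.6, 0.2, 18.9, 0, 3.3, 0, -0.2], [-28.6, 0.2, 17.3, 0, 3.3, 0, -0.2], [-29.6, 0.2, 15.6, 0, 3.3, 0, -0.2], [-30.4, 0.2, 13.9, 0, 3.3, 0, -0.2], [-31.2, 0.2, 12.1, 0, 3.3, 0, -0.2], [-31.8, 0.2, 10.3, 0, 3.3, 0, -0.2], [-32.4, 0.2, 8.5, 0, 3.3, 0, -0.2], [-32.8, 0.1, 6.6, 0, 3.3, 0, -0.2], [0, 0, 0, 0, 0, 0, -0.2], [0, 0, 0, 0, 0, 0, -0.2]]

```text
time_s: 23.72
ee_pos: [0.4807, 0.256, 0.198]
eef_rot: [-2.186, 2.256, 0.004]
wrist_force: [1.2, 0.2, -0.9]
gripper_width: 0.599
grasp_force: 0.0
```

```bash
python3 - <<'E'
from h import *
np.set_printoptions(precision=4,suppress=True)
state()
w=vision.snapshot("wrist");cv2.imwrite("pics/w7.png",w["img"][:,:,::-1])
for z in(.08,.066):
    for u in((325,240),(325,260)):print(z,u,onplane(w,u,z))
t=vision.snapshot("top");im=t["img"];print(im[300:345:3,195:240:3].max(2))
# ramp angle via scene: sled pin etc
s=vision.snapshot("scene");cv2.imwrite("pics/s7.png",s["img"][:,:,::-1]);cv2.imwrite("pics/t7.png",im[:,:,::-1])
E
```

```text
t 23.725 th 0.2337 tool tilt 0.0019 F [ 1.2  0.2 -0.9] [0.4807 0.256  0.198 ]
0.08 (325, 240) [[0.48   0.2626 0.08  ]]
0.08 (325, 260) [[0.4804 0.2774 0.08  ]]
0.066 (325, 240) [[0.4801 0.2667 0.066 ]]
0.066 (325, 260) [[0.4806 0.2822 0.066 ]]
[[ 10  55  33  67  69  67  65  64  66  65  67  71  66  66  67]
 [ 37  54  52  68  68  67  67  67  63  67  66  66  64  66  67]
 [ 51  55  47  65  66  67  67  65  65  64  66  64  64  68  64]
 [ 55  60  56  75  75  75  75  73  73  66  66  67  67  68  69]
 [ 62  57  99 116 117 116 118 120 117 122 118 118 119 118 118]
 [ 31  57  38  37  44  53  54  74 103  98 107  83  80  77  81]
 [ 26  54  12  14   8  10  11   0   7   9 121 119 119 122 119]
 [ 32  49  13  12   8  13   9   7   4  14 115 113 114 114 115]
 [ 34  42  10  10  12  10  11   7   9  19 118 116 117 115 119]
 [ 33  41  23  12  21  18  14  10   9  24 117 118 120 117 118]
 [ 35  28  68  66  64  62  69  73  73  72  71  77  82  83  86]
 [ 36  24 117 116 116 119 119 116 118 119 122 117 118 119 115]
 [ 41  29  67  68  64  64  64  67  67  67  73  73  72  78  83]
 [ 34  33  50  63  63  67  62  66  66  66  63  67  65  65  68]
 [ 16  17   5  53  63  64  65  65  66  65  64  67  63  66  67]]
```

View pics/w7.png

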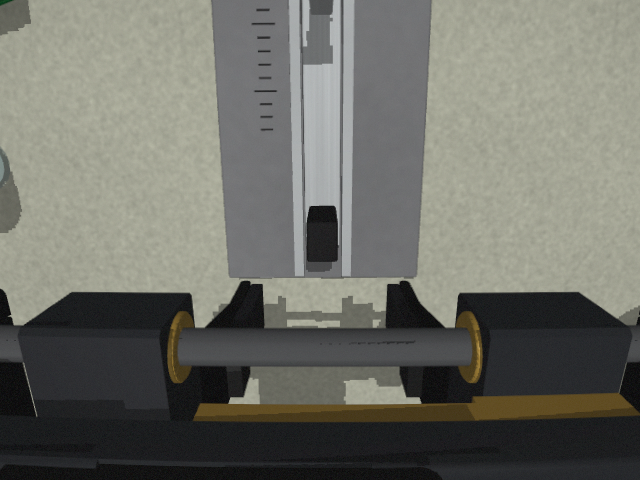

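Wrist view: the black handle spans columns 306–337, with its rear top edge at row 262 and its front around 206–215.

```bash
python3 - <<'E'
from h import *
np.set_printoptions(precision=4,suppress=True)
w=vision.snapshot("wrist");g=w["img"].max(2);print(g[200:272:2,322]);print(g[235,298:346:2])
print(onplane(w,[[307,262],[337,262],[322,262],[322,223]],.08),w["position"])
# ramp angle from knob in scene and side corners
t=vision.snapshot("top");s=vision.snapshot("scene")
def roi(im,x0,y0,x1,y1,th=25):
    m=np.zeros(im.shape[:2],bool);m[y0:y1,x0:x1]=(im.max(2)<th)[y0:y1,x0:x1];return m
print(blobs(s["img"],roi(s["img"],200,120,320,260),15));print(blobs(t["img"],roi(t["img"],300,300,450,350),15))
E
```

```text
[173 173 174  56  28  24  22  23  26  21  21  28  33  35  35  32  35  36
  33  36  34  37  35  35  32  29  36  34  34  36  32  60  74  76  77  74]
[173 172 173 147 117  54  33  35  37  37  31  35  35  32  34  35  35  33
  31  35  43 158 114 173]
[[0.4943 0.2782 0.08  ]
 [0.473  0.2789 0.08  ]
 [0.4837 0.2786 0.08  ]
 [0.4827 0.25   0.08  ]] [0.4787 0.181  0.3601]
[([248.6, 184.2], [242, 178, 17, 13, 132]), ([232.3, 214.3], [223, 202, 17, 23, 69])]
[([377.3, 322.0], [364, 318, 25, 9, 188]), ([390.3, 337.8], [386, 333, 21, 17, 91])]
```

Request:
arm_command:
  plan:
    - [[-4, -1.5, 40, 0, 0, 0, -0.2], [-4, -1.2, 40, 0, 0, 0, -0.2], [0, 0, 40, 0, 0, 0, -0.2], [0, 0, 22, 0, 0, 0, -0.2], [0, 0, 8, 0, 0, 0, -0.2], [0, 0, 0, 0, 0, 0, 0.2], [0, 0, 0, 0, 0, 0, 0.5], [0, 0, 0, 0, 0, 0, 0.8], [0, 0, 0, 0, 0, 0, 1], [0, 0, 0, 0, 0, 0, 1]]

```text
time_s: 25.28
ee_pos: [0.4845, 0.2648, 0.0497]
eef_rot: [-2.183, 2.255, 0.003]
wrist_force: [-3.4, -0.6, 4.8]
gripper_width: 0.249
grasp_force: 29.8
```

```bash
python3 - <<'E'
from h import *
np.set_printoptions(precision=4,suppress=True)
o=state()
t=vision.snapshot("top");s=vision.snapshot("scene")
p=tri(t,[377.3,322],s,[248.6,184.2])-H;y,z=p@YD,p[2];print(p,y,z,np.hypot(y,z),np.arctan2(z,y)-np.arctan2(44,232))
M=R.from_rotvec(o["eef_rot"]).as_matrix();print(M)
E
```

```text
t 25.275 th -0.0698 tool tilt 0.0034 F [-3.4 -0.6  4.8] [0.4845 0.2648 0.0497]
[0.004  0.1754 0.1522] 0.17539744888117037 0.1522337617447245 0.23224853775421778 0.5273860090905668
[[-0.0324 -0.9995  0.0004]
 [-0.9995  0.0324  0.0034]
 [-0.0034 -0.0003 -1.    ]]
```

Request:
arm_command:
  plan:
    - [[8, 0, -0.1, 0, 0, 0, 1], [15, 0, -0.1, 0, 0, 0, 1], [18, 0, -0.1, 0, 0, 0, 1], [18, 0, -0.1, 0, 0, 0, 1], [18, 0, -0.1, 0, 0, 0, 1], [18, 0, -0.1, 0, 0, 0, 1], [18, 0, 0, 0, 0, 0, 1], [18, 0, 0, 0, 0, 0, 1], [15, 0, 0, 0, 0, 0, 1], [8, 0, 0, 0, 0, 0, 1], [4, 0, 0, 0, 0, 0, 1], [0, 0, 0, 0, 0, 0, 1]]

```text
time_s: 26.88
ee_pos: [0.48, 0.1064, 0.0496]
eef_rot: [-2.184, 2.255, 0.002]
wrist_force: [1.9, 1.7, 5.1]
gripper_width: 0.251
grasp_force: 29.8
```

Request:
arm_command:
  plan:
    - [[0, 0, 0, 0, 0, 0, 1], [2, 0, 0, 0, 0, 0, 1], [2, 0, 0, 0, 0, 0, 1], [2, 0, 0, 0, 0, 0, 1]]

```text
time_s: 27.38
ee_pos: [0.48, 0.1015, 0.0496]
eef_rot: [-2.183, 2.253, 0.003]
wrist_force: [0.2, 5.8, 5.4]
gripper_width: 0.25
grasp_force: 29.8
```

Request:
arm_command:
  plan:
    - [[2, 0, 0, 0, 0, 0, 1], [2, 0, 0, 0, 0, 0, 1], [2, 0, 0, 0, 0, 0, 1], [2, 0, 0, 0, 0, 0, 1], [1, 0, 0, 0, 0, 0, 1], [0, 0, 0, 0, 0, 0, 1]]

```text
time_s: 28.12
ee_pos: [0.4798, 0.0924, 0.0496]
eef_rot: [-2.183, 2.253, 0.002]
wrist_force: [0.6, 5.3, 4.9]
gripper_width: 0.249
grasp_force: 29.8
```

Request:
arm_command:
  plan:
    - [[1, 0, 0, 0, 0, 0, 1], [1, 0, 0, 0, 0, 0, 1], [1, 0, 0, 0, 0, 0, 1], [1, 0, 0, 0, 0, 0, 1]]

```text
time_s: 28.62
ee_pos: [0.4797, 0.0886, 0.0496]
eef_rot: [-2.183, 2.253, 0.002]
wrist_force: [0.6, 5.9, 4.7]
gripper_width: 0.247
grasp_force: 29.8
```

Request:
arm_command:
  plan:
    - [[1, 0, 0, 0, 0, 0, 1], [1, 0, 0, 0, 0, 0, 1], [1, 0, 0, 0, 0, 0, 1], [1, 0, 0, 0, 0, 0, 1]]

```text
time_s: 29.12
ee_pos: [0.4796, 0.0846, 0.0496]
eef_rot: [-2.183, 2.253, 0.002]
wrist_force: [0.2, 5.9, 6.3]
gripper_width: 0.249
grasp_force: 29.8
```

Request:
arm_command:
  plan:
    - [[1, 0, 0, 0, 0, 0, 1], [1, 0, 0, 0, 0, 0, 1], [1, 0, 0, 0, 0, 0, 1]]

```text
time_s: 29.5
ee_pos: [0.4795, 0.0816, 0.0496]
eef_rot: [-2.183, 2.253, 0.002]
wrist_force: [0.2, 6.5, 5.4]
gripper_width: 0.253
grasp_force: 29.8
```

Request:
arm_command:
  plan:
    - [[0.5, 0, 0, 0, 0, 0, 1], [0.5, 0, 0, 0, 0, 0, 1], [0.5, 0, 0, 0, 0, 0, 1], [0.5, 0, 0, 0, 0, 0, 1]]

```text
time_s: 30.0
ee_pos: [0.4794, 0.0796, 0.0496]
eef_rot: [-2.183, 2.253, 0.002]
wrist_force: [1.0, 6.6, 6.8]
gripper_width: 0.249
grasp_force: 29.8
```

Request:
arm_command:
  plan:
    - [[0.5, 0, 0, 0, 0, 0, 1], [0.5, 0, 0, 0, 0, 0, 1], [0.5, 0, 0, 0, 0, 0, 1]]

```text
time_s: 30.38
ee_pos: [0.4794, 0.0781, 0.0496]
eef_rot: [-2.183, 2.253, 0.002]
wrist_force: [0.6, 6.7, 5.7]
gripper_width: 0.252
grasp_force: 29.8
```

Request:
arm_command:
  plan:
    - [[0.5, 0, 0, 0, 0, 0, 1], [0.5, 0, 0, 0, 0, 0, 1], [0.5, 0, 0, 0, 0, 0, 1]]

```text
time_s: 30.75
ee_pos: [0.4793, 0.0766, 0.0496]
eef_rot: [-2.183, 2.253, 0.002]
wrist_force: [-0.2, 6.5, 4.5]
gripper_width: 0.252
grasp_force: 29.8
```

Request:
arm_command:
  plan:
    - [[0.5, 0, 0, 0, 0, 0, 1], [0.5, 0, 0, 0, 0, 0, 1], [0.5, 0, 0, 0, 0, 0, 1]]

```text
time_s: 31.12
ee_pos: [0.4793, 0.0751, 0.0496]
eef_rot: [-2.183, 2.253, 0.002]
wrist_force: [-0.2, 6.4, 5.9]
gripper_width: 0.25
grasp_force: 29.8
```

Request:
arm_command:
  plan:
    - [[0.5, 0, 0, 0, 0, 0, 1], [0.5, 0, 0, 0, 0, 0, 1], [0.5, 0, 0, 0, 0, 0, 1]]

```text
time_s: 31.5
ee_pos: [0.4793, 0.0736, 0.0496]
eef_rot: [-2.183, 2.253, 0.002]
wrist_force: [-0.2, 6.3, 6.2]
gripper_width: 0.251
grasp_force: 29.8
```

```bash
python3 - <<'E'
from h import *
t=vision.snapshot("top");s=vision.snapshot("scene");W=np.zeros((580,640,3),np.uint8)
W[:440,:600]=cv2.resize(s["img"][130:350,150:450],(600,440))[:,:,::-1]
cv2.imwrite("pics/s8.png",W[:440,:600])
E
```

```text
(no output)
```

View pics/s8.png

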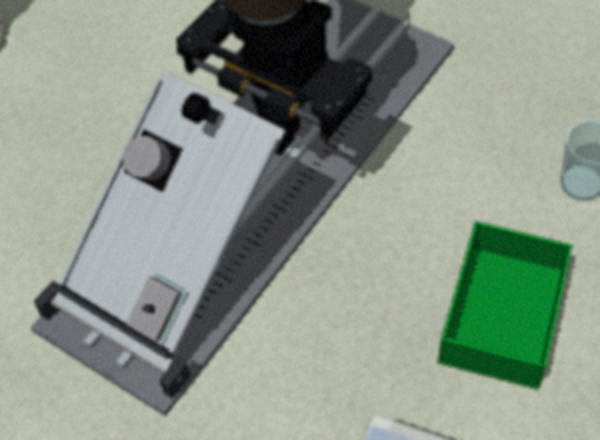

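The scene crop shows the sled at the stop (155,308) and the weight still up (150,158). The nose is hidden under the ramp, and the gripper body clears the ramp edge.

Request:
arm_command:
  plan:
    - [[0.5, 0, 0, 0, 0, 0, 1], [0.5, 0, 0, 0, 0, 0, 1], [0.5, 0, 0, 0, 0, 0, 1]]

```text
time_s: 31.98
ee_pos: [0.4792, 0.0721, 0.0496]
eef_rot: [-2.183, 2.253, 0.002]
wrist_force: [-0.3, 6.7, 6.1]
gripper_width: 0.252
grasp_force: 29.8
```

Request:
arm_command:
  plan:
    - [[0.5, 0, 0, 0, 0, 0, 1], [0.5, 0, 0, 0, 0, 0, 1], [0.5, 0, 0, 0, 0, 0, 1]]

```text
time_s: 32.35
ee_pos: [0.4791, 0.0706, 0.0496]
eef_rot: [-2.183, 2.253, 0.002]
wrist_force: [0.9, 6.8, 5.9]
gripper_width: 0.255
grasp_force: 29.8
```

Request:
arm_command:
  plan:
    - [[0.5, 0, 0, 0, 0, 0, 1], [0.5, 0, 0, 0, 0, 0, 1], [0.5, 0, 0, 0, 0, 0, 1]]

```text
time_s: 32.72
ee_pos: [0.4791, 0.0691, 0.0496]
eef_rot: [-2.183, 2.253, 0.002]
wrist_force: [0.6, 6.5, 6.4]
gripper_width: 0.248
grasp_force: 29.8
```

Request:
arm_command:
  plan:
    - [[0.5, 0, 0, 0, 0, 0, 1], [0.5, 0, 0, 0, 0, 0, 1], [0.5, 0, 0, 0, 0, 0, 1]]

```text
time_s: 33.1
ee_pos: [0.4791, 0.0676, 0.0496]
eef_rot: [-2.183, 2.253, 0.002]
wrist_force: [0.2, 5.4, 5.4]
gripper_width: 0.253
grasp_force: 29.8
```

Request:
arm_command:
  plan:
    - [[0.5, 0, 0, 0, 0, 0, 1], [0.5, 0, 0, 0, 0, 0, 1], [0.5, 0, 0, 0, 0, 0, 1]]

```text
time_s: 33.48
ee_pos: [0.4792, 0.0672, 0.0496]
eef_rot: [-2.182, 2.252, 0.003]
wrist_force: [-0.6, 12.9, 5.6]
gripper_width: 0.251
grasp_force: 29.8
```

Request:
arm_command:
  plan:
    - [[0.5, 0, 0, 0, 0, 0, 1], [0.5, 0, 0, 0, 0, 0, 1], [0.5, 0, 0, 0, 0, 0, 1]]

```text
time_s: 33.85
ee_pos: [0.4794, 0.067, 0.0496]
eef_rot: [-2.18, 2.251, 0.004]
wrist_force: [-4.1, 18.6, 6.8]
gripper_width: 0.255
grasp_force: 29.8
```

Contact made, with about 12 N over the drag. I'll ease the push off before letting go.

Request:
arm_command:
  plan:
    - [[-0.6, 0, 0, 0, 0, 0, 1], [-0.6, 0, 0, 0, 0, 0, 1], [0, 0, 0, 0, 0, 0, 1]]

```text
time_s: 34.22
ee_pos: [0.4793, 0.0671, 0.0496]
eef_rot: [-2.182, 2.252, 0.003]
wrist_force: [-1.7, 12.2, 5.6]
gripper_width: 0.253
grasp_force: 29.8
```

Request:
arm_command:
  plan:
    - [[-0.6, 0, 0, 0, 0, 0, 1], [0, 0, 0, 0, 0, 0, 1]]

```text
time_s: 34.48
ee_pos: [0.4793, 0.0671, 0.0496]
eef_rot: [-2.182, 2.252, 0.002]
wrist_force: [-0.8, 9.4, 4.9]
gripper_width: 0.248
grasp_force: 29.8
```

Request:
arm_command:
  plan:
    - [[0, 0, 0, 0, 0, 0, 0.4], [0, 0, 0, 0, 0, 0, 0.2], [0, 0, 0, 0, 0, 0, 0], [0, 0, 0, 0, 0, 0, 0], [-0.5, 0, -5, 0, 0, 0, 0], [-1, 0, -15, 0, 0, 0, 0], [-10, 0, -20, 0, 0, 0, 0], [-30, 0, -25, 0, 0, 0, 0], [-30, 0, -30, 0, 0, 0, 0], [-30, 0, -30, 0, 0, 0, 0], [-30, 0, -30, 0, 0, 0, 0], [0, 0, 0, 0, 0, 0, 0]]

```text
time_s: 35.98
ee_pos: [0.4837, 0.1989, 0.2073]
eef_rot: [-2.182, 2.248, 0.002]
wrist_force: [-0.7, -0.3, 0.0]
gripper_width: 0.502
grasp_force: 0.0
```

```bash
python3 - <<'E'
from h import *
np.set_printoptions(precision=4,suppress=True)
state()
s=vision.snapshot("scene");w=vision.snapshot("wrist");t=vision.snapshot("top")
W=np.zeros((600,800,3),np.uint8)
W[:440,:520]=cv2.resize(s["img"][110:330,150:410],(520,440))[:,:,::-1]
W[360:600,480:800]=cv2.resize(w["img"],(320,240))[:,:,::-1]
W[445:595,:400]=t["img"][250:400,120:520,::-1]
cv2.imwrite("pics/m9.png",W)
E
```

```text
t 35.975 th 0.2965 tool tilt 0.0067 F [-0.7 -0.3  0. ] [0.4837 0.1989 0.2073]
```

View pics/m9.png

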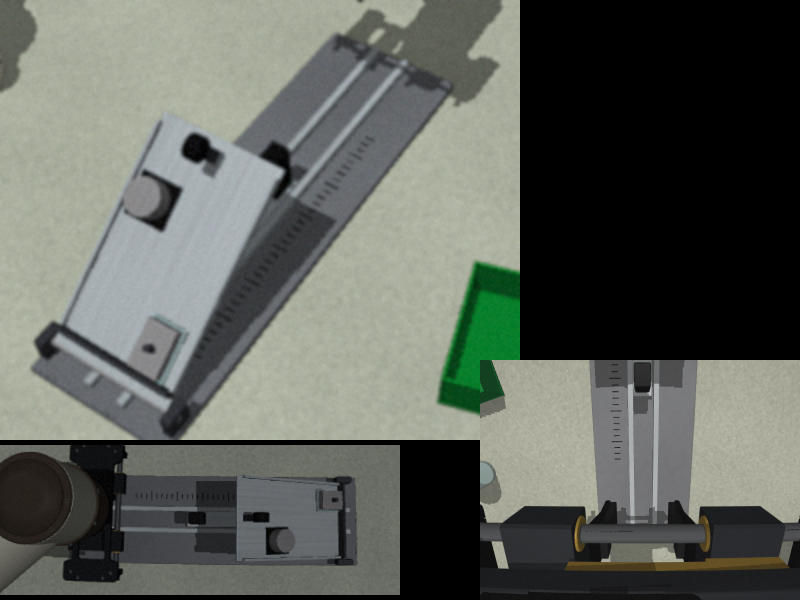

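The final view shows the sled at the stop, the check weight up, the gauge nose under the ramp and the gripper clear of everything. I'll hand in.

```bash
python3 -c "
from workcell import manip
print(manip.hand_in())"
```

```text
the job is handed in; nothing more can be done
None
```

I handed the job in: the sled ran down to the stop, the check weight stayed up, and the ramp was left standing at about 0.53–0.58 rad. The gauge was pushed until it bore on the ramp, which briefly took the wrist to about 12 N over the sliding drag, then eased to about 3 N and released. The contact force on the ramp could not be measured directly, so I can't rule out that the push passed the 15 N limit, and the final bearing is unconfirmed; hand-in gave no verdict.

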